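Raise the loading-lane barrier and push the tip rack home

ROBOT

A 6-joint arm with a two-finger parallel gripper is mounted at the origin on a cart in front of the work surface, level with it; the furniture and walls round the work are solid. World frame = base frame: x ahead of the robot, y to its left, z up, the work surface at z = 0. Lengths are in mm, angles in rad, forces in N, time in s.
With the tool pointing down it reaches from about 275 to 775 mm from the base axis. Payload 14.6 kg.
Tool frame: the origin (TCP) lies at the very end of the fingers, on their centre line; the grasp point (between the pads) lies behind it (manip.grasp_offset is the z of the grasp point in the tool frame, in mm); z points along the fingers, y is the line along which they close (so a half turn about z gives the same grasp; the last joint's range is limited). The gripper opens to 85 mm and grips with 20 to 120 N. Pads are 22 mm wide; open, the fingers measure 114 mm over their backs; the gripper's body (76 mm by 85 mm) begins 54 mm behind the grasp point. The pads swing forward as they close: fully open they stand 13 mm farther back than shut.
Start: joints at [1.094, 0.263, -0.048, 1.259, 0, 1.415], TCP at [166.049, 498.052, 231.278] pointing down, gripper open.
Joint ranges: [-2.65, 2.65], [-0.89, 1.7], [-1.18, 1.37], [-2.13, 2.11], [-1.35, 1.29], [-3.14, 3.14]. Speed limits (rad/s): [1.89, 1.89, 2.57, 2.79, 3.14, 3.14].

INTERFACE

Orientations are given as [roll, pitch, yaw] about the fixed x, y, z axes, in that order (R = Rz(yaw) Ry(pitch) Rx(roll)).
In Python, from cell import manip gives the robot as it stands.
- The arm moves only by the tool drive_tool, never from a script. Its argument "moves" is a list of rows, each a list of 3 entries, a list of its own where there are three numbers: the opening, from -1 (shut) to 1 (fully open), then the shift along the tool's x, y, z in units of 25 mm (1.0 is 25 mm), then the turn, a rotation vector about the tool's x, y, z in units of 5 degrees (1.0 is 5 degrees). In form: [[claw, [dx, dy, dz], [wx, wy, wz]], ...]. A call has 1 to 20 rows; each row is the pose to reach, as a shift and turn from the pose commanded when the call began, along the tool's axes at that moment; what a row does not reach only later rows make up. A row lasts 1/12 s, in which the tool goes at most 41.7 mm and 7.16 degrees, less where a joint would pass 70% of its speed; a pose out of reach is approached as far as the arm can. A call with a gripper value outside its range is refused whole. The fingers move at their own pace and stop on an object; "force" is the grip in N (left out, the last holds). Time passes only in rows, so rows that repeat a pose let the fingers close. It gives the time, the measured TCP pose, the force, the opening and the grip force at its end, in the units of the state.
- manip.state(): the state, without advancing time (a new reading comes with each control period).
- manip.grab_frame(name): name is "side" or "top"; returns a dict with "img" (400x640x3 uint8, red, green, blue), "K" (3x3 intrinsics, pixels), "rvec" (rotation vector, rad) and "tvec" (3), from world to camera coordinates, as OpenCV has them. Camera axes: x right, y down, z forward; pixel columns grow to the right and rows downward; lengths in mm; the calibration is good to about 2 mm. A picture is of the moment at which its call begins. There is no depth.
- manip.sign_off(): hands the job in; it is judged then, once.
The state is a dict: "clock": time; "qpos": joint angles; "qd": joint speeds; "joint_torque": joint torques, N m; "ee_pos": TCP position; "orientation": TCP orientation; "ft_force": force on the tool from outside, world axes, zero at the start; "moment": the same for the moment, N m; "width": opening from 0.0 (shut) to 1.0 (fully open); "grasp_force": force on a finger pad.
Only numpy, scipy, OpenCV 4.12 (cv2) and the standard library are available. Lean on these libraries where they do the work, as an engineer would, in place of code of your own. Each camera call takes 0.05 s, during which the arm holds its last target. There are 200 camera calls.

TASK

Push the free end of the red and white counterweighted barrier arm up past its balance point, so that it goes on over and stays raised by itself with nothing touching it. Then push the magenta tip rack along its lane, through the open gate, until it is fully home against the end stop. Only push: do not lift or tip the rack, and leave the other things where they stand.

Things in the scene. Friction and masses are not known exactly. Their poses are not given: they have to be found in the camera images.
- lane: Fixed aluminium loading lane. Origin: lane centre at table level, in the plane of the barrier. +x runs along the lane away from the robot (the way the rack goes), y left, z up. Base plate x -157 to +133 mm, its top at z = 8 mm. Guide rails: inner faces y = +-64, outer +-76, tops z = 30 mm. A rest post under the arm, y -82 to -94 mm, 78 mm high.
- stop_face (a point): Centre of the end stop's front, in the plane of its two black bumpers: lane x = +125, y = 0, z = 34 mm; axes as the lane. The stop is 128 mm wide, its top at z = 52 mm. The rack is home when its front face is here (rack origin at lane x = +85 mm).
- hinge (a point): On the barrier's hinge axis, which runs along the lane's x through lane y = +115, z = 85 mm, left of the lane; axes as the lane. The hinge post is two grey cheeks, 6 mm thick, at x = +-30 mm, 44 mm wide in y and 100 mm high.
- barrier (a joint): Barrier angle about its hinge, rad: 0 = lowered, level across the lane on its rest; grows as the free end rises; stop at 1.92, leaning left, away from the lane. Below the balance point, about 0.8 rad, it falls back to 0 when let go; above it, it swings on by itself to 1.92 in one to three seconds and stays. Pushing the free end up takes less than 2 N.
- lift_point (a point): On the underside of the barrier arm, 280 mm from the hinge axis, 30 mm from the free end; moves with the arm. Lowered, its axes are the lane's: arm along y, z up. Straight red and white bar, 16 mm wide (x), 14 mm thick, underside 78 mm above the table when lowered; its last 100 mm are clear of rest and rail. A 44 mm steel counterweight stands behind the hinge.
- rack: Loose magenta tip rack with clear lid, 0.2 kg, 88 mm high, 87 mm along the lane (x), 124 mm across (solid part x -39 to +40, y +-59 mm). Origin: centre of its underside; axes as the lane. Stands in the lane between the rails, on the robot's side of the barrier, origin 75 to 105 mm before the arm's plane. Too tall to pass under the lowered arm.
- bottle: Bystander: square clear media bottle with white cap, 50x50x97 mm, upright near the lane's far right. Origin: centre of its underside.
- dropper: Bystander: white reagent bottle with red cap, 37 mm diameter, 69 mm high, upright left of the lane. Origin: centre of its underside.
- tips_blue: Bystander: open tip box, blue deck, white body, 87x122x61 mm, at the right of the worktop. Origin: centre of its underside.
- dropper_blue: Bystander: white reagent bottle with blue cap, 37 mm diameter, 69 mm high, upright at the left. Origin: centre of its underside.

How it is judged:
By the outcome, as a careful person would: the job done as asked, in the order asked, and still so for the second after the job is handed in, with the robot touching nothing.
It also fails if it takes over 61 s, if anything falls off the work surface, if the arm or the gripper's body presses on something with over 40 N, if the wrist force passes 120 N, or if a joint passes its speed limit or range.

## Working session

There is one attempt and no reset: what is moved stays moved. The work goes in short steps, Python scripts to look and compute and a tool call to move; the robot and the scene stay as the last step left them, time stands still between calls to the robot, and variables do not carry over. Pictures are saved under pics/ and viewed, at most 13 in all, crops included, and the job is handed in when it is done.

Besides the shell and the picture viewer there is one more tool, called after "Request:" in YAML: its name, and indented under it one key for each argument. drive_tool: Moves the arm, as the interface text tells. Its arguments: {"type":"object","properties":{"moves":{"type":"array","items":{"type":"array"}},"force":{"type":"number"}},"required":["moves"]}

```bash
mkdir -p pics; python3 - <<'E'
from cell import manip
import cv2,numpy as np
for n in("side","top"):
    f=manip.grab_frame(n); cv2.imwrite(f"pics/{n}0.png",f["img"][...,::-1]); np.savez(n+"0.npz",**f)
    R=cv2.Rodrigues(np.array(f["rvec"],float))[0]; print(n,-R.T@np.ravel(f["tvec"]),R[2])
print(manip.state()); print(manip.grasp_offset)
E
```

```text
side [ 648.75519451  969.30500634 1031.6191447 ] [-0.01904084 -0.73738752 -0.67520152]
top [ 310.44593299  -75.48942503 1436.04932252] [ 0.20685891 -0.01527933 -0.97825147]
{'clock': 0.1, 'qpos': array([ 1.09373294e+00,  2.63449958e-01, -4.88480573e-02,  1.25939490e+00,
        4.63275575e-06,  1.41547566e+00]), 'qd': array([ 0.00057327, -0.00077875,  0.00181557, -0.00017615, -0.00158523,
        0.00040106]), 'joint_torque': array([ 3.36350888e-03, -6.38578534e+01,  3.85063148e+01,  9.95119102e-03,
       -1.41990040e-04, -1.83071103e-05]), 'ee_pos': array([165.92049107, 497.84418021, 230.89554023]), 'orientation': array([-3.14070758e+00, -1.43275824e-04,  2.81984987e+00]), 'ft_force': array([ 0.48198977, -0.1411865 , -0.22858897]), 'moment': array([0.01652405, 0.00063775, 0.02811713]), 'grasp_force': 0.0, 'width': 1.001735949679982}
-18.700000000000003
```

View pics/side0.png

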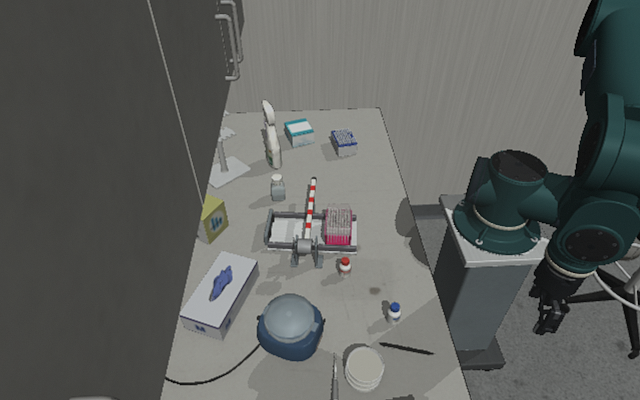

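View pics/top0.png

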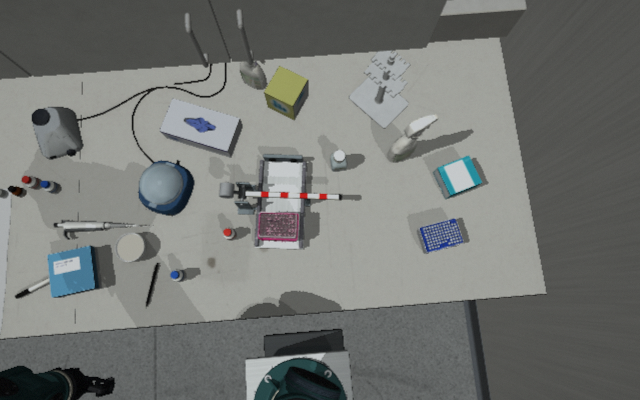

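The side view shows the rack at about (337,226) and the arm from (305,245) to (313,180). In the top view the arm runs from (245,196) to (340,197), with the rack at (278,226) and the rails at u≈257 and u≈303. Next I'll cast rays to get positions.

```bash
cat > h.py <<'E'
import cv2,numpy as np
def ray(f,uv,z):
    R=cv2.Rodrigues(np.array(f["rvec"],float))[0]; c=-R.T@np.ravel(f["tvec"])
    d=R.T@np.linalg.inv(f["K"])@np.array([*uv,1.]); return c+d*(z-c[2])/d[2]
def proj(f,P): return cv2.projectPoints(np.array(P,float).reshape(-1,3),f["rvec"],np.ravel(f["tvec"]).astype(float),f["K"],None)[0][:,0]
E
python3 - <<'E'
from h import *
f=np.load("top0.npz"); im=f["img"]; hsv=cv2.cvtColor(im,cv2.COLOR_RGB2HSV)
roi=np.zeros(im.shape[:2],np.uint8); roi[150:260,215:350]=255
red=cv2.inRange(hsv,(0,150,120),(8,255,255))|cv2.inRange(hsv,(174,150,120),(180,255,255)); red&=roi; red[206:]=0
mag=cv2.inRange(hsv,(155,60,40),(175,255,255))&roi; mag[:206]=0
n,l,s,c=cv2.connectedComponentsWithStats(red)
for i in range(1,n): print("red",s[i],c[i],ray(f,c[i],92).round(1))
ys,xs=np.nonzero(mag); print("mag",xs.min(),xs.max(),ys.min(),ys.max())
b=cv2.minAreaRect(np.argwhere(mag)[:,::-1].astype(np.float32)); print(b)
cv2.imwrite("pics/crop0.png",cv2.resize(im[145:260,215:350,::-1],None,fx=5,fy=5,interpolation=cv2.INTER_CUBIC))
E
```

```text
red [261 192   7   5  33] [264.18181818 194.09090909] [636.2  60.7  92. ]
red [281 192   7   6  32] [284.0625  194.65625] [ 6.295e+02 -2.000e-01  9.200e+01]
red [300 193   7   5  35] [303. 195.] [623.6 -58.2  92. ]
red [320 194   7   5  32] [322.71875 196.     ] [ 615.6 -118.5   92. ]
mag 257 298 213 241
((277.5, 227.0), (28.0, 41.0), 90.0)
```

View pics/crop0.png

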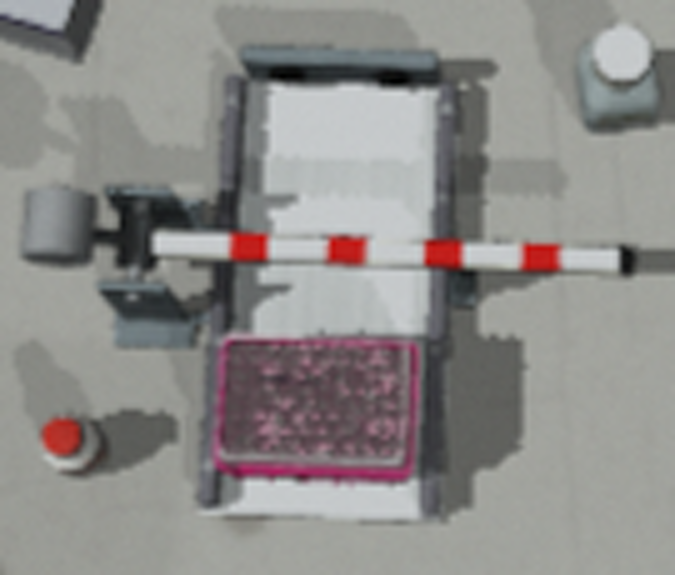

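The crop shows the arm tip at crop (633,260) and the rails running from (235,80) to (208,505) and from (450,85) to (430,515). The rack's rear edge is at about v=475 and the stop at v≈75. From these I'll compute the lane frame and check it with overlays in both views.

```bash
python3 - <<'E'
from h import *
f=np.load("top0.npz"); s=np.load("side0.npz")
g=lambda u,v,z:ray(f,(215+u/5-.4,145+v/5-.4),z)[:2]
reds=np.array([[636.2,60.7],[629.5,-.2],[623.6,-58.2],[615.6,-118.5]])
m,b=np.polyfit(reds[:,1],reds[:,0],1); print("arm yaw",-np.arctan(m))
tip=g(633,260,85); print("tip",tip)
L=[g(237,78,30),g(207,505,30)];Rr=[g(452,85,30),g(431,517,30)]
for a in(L,Rr): d=a[0]-a[1]; print("rail",a,"len",np.hypot(*d),"yaw",np.arctan2(d[1],d[0]))
yaws=[np.arctan2(*(a[0]-a[1])[::-1]) for a in(L,Rr)]
yaw=np.mean([-np.arctan(m)]+yaws)
ex=np.array([np.cos(yaw),np.sin(yaw)]);ey=np.array([-ex[1],ex[0]])
ymid=np.mean([ey@p for p in L+Rr]); xb=ex@reds.mean(0)
O=ex*xb+ey*ymid; print("yaw",yaw,"O",O,"tip lane y (-195):",ey@(tip-O))
W=lambda x,y,z:[*(O+ex*x+ey*y),z]
rk=[ex@(g(u,v,z)-O) for u,v,z in((318,477,25),(318,338,96))]; print("rack rear,front lane x",rk)
np.save("lane.npy",[*O,yaw])
pts=[W(0,-195,85),W(0,-165,78),W(125,0,34),W(125,64,52),W(125,-64,52)]+[W(x,y,30) for x in(-157,133) for y in(64,-64)]+[W(30,115,100),W(-30,115,100)]
out=[]
for q,(x,y,w,h,k) in((f,(215,145,135,115,5)),(s,(250,165,125,115,5))):
    im=cv2.resize(q["img"][y:y+h,x:x+w,::-1],None,fx=k,fy=k,interpolation=cv2.INTER_CUBIC)
    for p in proj(q,pts): cv2.circle(im,tuple(int(t) for t in ((p-[x,y]+.5)*k)),4,(0,255,0),1)
    out.append(im)
o=np.hstack(out); cv2.imwrite("pics/ov.png",cv2.resize(o,(800,int(o.shape[0]*800/o.shape[1]))))
E
```

```text
arm yaw -0.11320310831494619
tip [ 610.63519759 -175.49241302]
rail [array([765.6033778 ,  67.64762387]), array([487.21065285, 102.08423655])] len 280.5145087186401 yaw -0.12307278300379815
rail [array([749.40172361, -72.35022995]), array([468.27601623, -37.8079232 ])] len 283.23988826446475 yaw -0.12225858732881754
yaw -0.11951149288252062 O [631.30460078  13.25048191] tip lane y (-195): -189.86094646478594
rack rear,front lane x [np.float64(-132.67734510077875), np.float64(-56.58264152881229)]
```

View pics/ov.png

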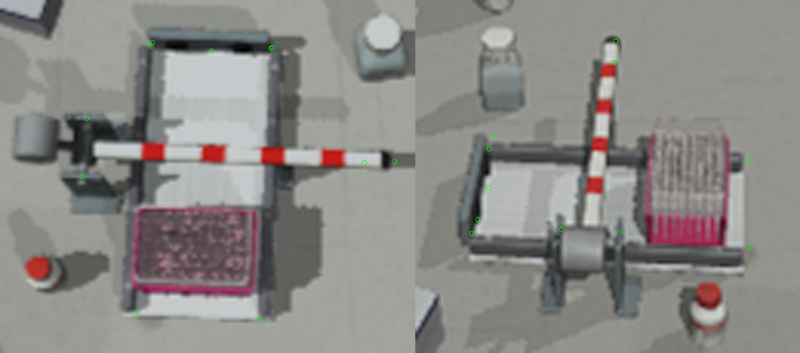

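```bash
cat >> h.py <<'E'
from scipy.spatial.transform import Rotation as Ro
YAW=-0.12; O=np.array([635.,13.]); EX=np.array([np.cos(YAW),np.sin(YAW)]); EY=np.array([-EX[1],EX[0]])
def rows(pts):
    "pts: (lane x,y,z, elevation deg below horizontal) -> shift/turn in units from the present pose"
    from cell import manip
    s=manip.state(); R0=Ro.from_euler("xyz",s["orientation"]); p0=np.array(s["ee_pos"])
    l=p0[:2]-O; print("lane now",(EX@l).round(1),(EY@l).round(1),p0[2].round(1),"F",np.round(s["ft_force"],1),"t",s["clock"])
    for x,y,z,e in pts:
        P=np.array([*(O+EX*x+EY*y),z]); R=Ro.from_euler("z",np.pi+YAW)*Ro.from_euler("x",np.pi)*Ro.from_euler("y",e-90,degrees=True)
        print((x,y,z,e),np.round(R0.inv().apply(P-p0)/25,2),np.round(np.degrees((R0.inv()*R).as_rotvec())/5,2))
E
python3 -c "
from h import *
rows([(-70,-165,200,25),(-70,-165,43,25),(22,-165,43,25)])"
```

```text
lane now -523.7 425.2 230.9 F [ 0.5 -0.1 -0.2] t 0.1
(-70, -165, 200, 25) [-22.51 -19.49   1.25] [ -1.32 -12.96  -2.05]
(-70, -165, 43, 25) [-22.51 -19.49   7.53] [ -1.32 -12.96  -2.05]
(22, -165, 43, 25) [-26.12 -18.75   7.53] [ -1.32 -12.96  -2.05]
```

Request:
drive_tool:
  moves:
    - [-1, [-11, -10, 0.6], [-0.6, -6, -1]]
    - [-1, [-11, -10, 0.6], [-0.6, -6, -1]]
    - [-1, [-11, -10, 0.6], [-0.6, -6, -1]]
    - [-1, [-11, -10, 0.6], [-0.6, -6, -1]]
    - [-1, [-11, -10, 0.6], [-0.6, -6, -1]]
    - [-1, [-11, -10, 0.6], [-0.6, -6, -1]]
    - [-1, [-11, -10, 0.6], [-0.6, -6, -1]]
    - [-1, [-11, -10, 0.6], [-0.6, -6, -1]]
    - [-1, [-22.5, -19.5, 1.25], [-1.32, -13, -2.05]]
    - [-1, [-22.5, -19.5, 1.25], [-1.32, -13, -2.05]]
    - [-1, [-22.5, -19.5, 1.25], [-1.32, -13, -2.05]]
    - [-1, [-22.5, -19.5, 1.25], [-1.32, -13, -2.05]]
    - [-1, [-22.5, -19.5, 1.25], [-1.32, -13, -2.05]]
    - [-1, [-22.5, -19.5, 1.25], [-1.32, -13, -2.05]]
    - [-1, [-22.5, -19.5, 1.25], [-1.32, -13, -2.05]]
    - [-1, [-22.5, -19.5, 1.25], [-1.32, -13, -2.05]]
    - [-1, [-22.5, -19.5, 1.25], [-1.32, -13, -2.05]]
    - [-1, [-22.5, -19.5, 1.25], [-1.32, -13, -2.05]]
    - [-1, [-22.5, -19.5, 1.25], [-1.32, -13, -2.05]]
    - [-1, [-22.5, -19.5, 1.25], [-1.32, -13, -2.05]]

```text
clock: 1.77
ee_pos: [533.9, -86.8, 258.2]
orientation: [3.14, 1.126, 3.022]
ft_force: [1.0, 1.3, 1.4]
width: -0.001
grasp_force: 0.0
```

```bash
python3 -c "
from h import *
rows([(-70,-165,200,25),(-70,-165,43,25),(22,-165,43,25)])"
```

```text
lane now -88.5 -111.2 258.2 F [1.  1.3 1.4] t 1.7667
(-70, -165, 200, 25) [ 1.78 -2.15  1.67] [ 0.02 -0.1   0.  ]
(-70, -165, 43, 25) [ 7.45 -2.16  4.37] [ 0.02 -0.1   0.  ]
(22, -165, 43, 25) [ 5.87 -2.16  7.69] [ 0.02 -0.1   0.  ]
```

Request:
drive_tool:
  moves:
    - [-1, [1.2, -1.5, 1.2], [0, 0, 0]]
    - [-1, [1.2, -1.5, 1.2], [0, 0, 0]]
    - [-1, [1.2, -1.5, 1.2], [0, 0, 0]]
    - [-1, [1.2, -1.5, 1.2], [0, 0, 0]]
    - [-1, [1.2, -1.5, 1.2], [0, 0, 0]]
    - [-1, [1.2, -1.5, 1.2], [0, 0, 0]]

```text
clock: 2.27
ee_pos: [549.8, -126.3, 229.2]
orientation: [3.136, 1.106, 3.022]
ft_force: [0.6, -0.2, 1.2]
width: -0.002
grasp_force: 0.0
```

```bash
python3 -c "
from h import *
rows([(-70,-165,200,25),(-70,-165,43,25),(22,-165,43,25)])"
```

```text
lane now -67.9 -148.5 229.2 F [ 0.6 -0.2  1.2] t 2.2667
(-70, -165, 200, 25) [ 1.08 -0.66  0.44] [ 0.08 -0.32  0.  ]
(-70, -165, 43, 25) [ 6.7  -0.68  3.26] [ 0.08 -0.32  0.  ]
(22, -165, 43, 25) [ 5.05 -0.7   6.55] [ 0.08 -0.32  0.  ]
```

Request:
drive_tool:
  moves:
    - [-1, [1.08, -0.7, 0.44], [0, -0.3, 0]]
    - [-1, [2.5, -0.7, 1.1], [0, -0.3, 0]]
    - [-1, [4, -0.7, 1.9], [0, -0.3, 0]]
    - [-1, [5.5, -0.7, 2.65], [0, -0.3, 0]]
    - [-1, [6.7, -0.7, 3.25], [0, -0.3, 0]]
    - [-1, [6.7, -0.7, 3.25], [0, -0.3, 0]]
    - [-1, [6.7, -0.7, 3.25], [0, -0.3, 0]]
    - [-1, [6.7, -0.7, 3.25], [0, -0.3, 0]]
    - [-1, [6.7, -0.7, 3.25], [0, -0.3, 0]]

```text
clock: 3.02
ee_pos: [628.9, -187.9, 109.4]
orientation: [3.122, 1.093, 3.023]
ft_force: [0.1, 0.1, 0.6]
width: -0.0
grasp_force: 0.0
```

```bash
python3 - <<'E'
from h import *
from cell import manip
rows([(-70,-165,43,25),(22,-165,43,25)])
a=[]
for n,(x,y,w,h) in(("top",(230,145,135,135)),("side",(265,150,135,135))):
    q=manip.grab_frame(n); a.append(cv2.resize(q["img"][y:y+h,x:x+w,::-1],(400,400),interpolation=cv2.INTER_CUBIC))
cv2.imwrite("pics/a1.png",np.hstack(a))
E
```

```text
lane now 18.0 -200.2 109.4 F [0.1 0.1 0.6] t 3.0167
(-70, -165, 43, 25) [ 3.98  1.45 -1.87] [ 0.24 -0.48  0.  ]
(22, -165, 43, 25) [2.28 1.38 1.39] [ 0.24 -0.48  0.  ]
```

View pics/a1.png

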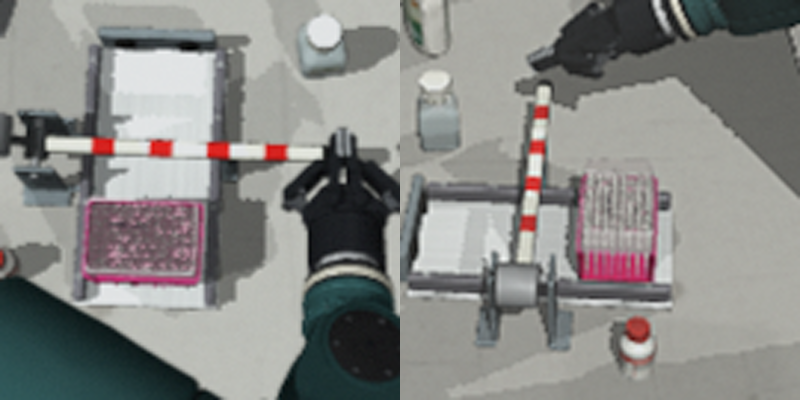

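The gripper has drifted off the line I commanded. The fingertips are just beyond the arm's free end, at about (343,135) in the left panel, but nothing has been touched. I'll check the joints next.

```bash
python3 - <<'E'
from h import *
from cell import manip
s=manip.state(); print(np.round(s["qpos"],3),np.round(s["qd"],3)); rows([])
print([a for a in dir(manip) if a[0]!='_'])
E
```

```text
[-0.609  0.448 -1.176 -1.086  0.451 -0.243] [-0.004 -0.042 -0.01   0.036  0.006 -0.002]
lane now 17.8 -200.2 109.0 F [-0.6  0.3 -0.9] t 3.1167
['PlanningError', 'grab_frame', 'grasp_offset', 'sign_off', 'state']
```

Request:
drive_tool:
  moves:
    - [-1, [0, 0, 0], [0, 0, 0]]

```text
clock: 3.2
ee_pos: [628.2, -188.0, 109.9]
orientation: [3.122, 1.093, 3.023]
ft_force: [-0.3, -0.4, -0.4]
width: 0.0
grasp_force: 0.0
```

```bash
python3 - <<'E'
from h import *
from cell import manip
s=manip.state(); print(np.round(s["qpos"],3),np.round(s["qd"],3)); rows([])
E
```

```text
[-0.61   0.445 -1.176 -1.085  0.451 -0.243] [-0.005 -0.018 -0.004  0.005  0.001 -0.001]
lane now 17.4 -200.4 109.9 F [-0.3 -0.4 -0.4] t 3.2
```

Joint 3 was at its limit because that target was too close to the base for so flat a tool. Instead I'll go down beyond the arm's free end and slide in sideways under it.

```bash
python3 - <<'E'
from h import *
rows([(22,-240,110,32),(22,-240,36,32),(22,-160,36,32)])
f=np.load("top0.npz"); p=ray(f,(338,155),97)[:2]-O; print("bottle cap lane",EX@p,EY@p)
E
```

```text
lane now 17.4 -200.4 109.9 F [-0.3 -0.4 -0.4] t 3.2
(22, -240, 110, 32) [-0.09 -1.59  0.13] [0.24 0.92 0.01]
(22, -240, 36, 32) [ 2.54 -1.62  1.49] [0.24 0.92 0.01]
(22, -160, 36, 32) [2.54 1.58 1.56] [0.24 0.92 0.01]
bottle cap lane 128.5322716386516 -175.81906580870913
```

Request:
drive_tool:
  moves:
    - [-1, [0, -1.6, 0.1], [0.24, 0.9, 0]]
    - [-1, [0, -1.6, 0.1], [0.24, 0.9, 0]]
    - [-1, [0, -1.6, 0.1], [0.24, 0.9, 0]]
    - [-1, [0, -1.6, 0.1], [0.24, 0.9, 0]]
    - [-1, [0, -1.6, 0.1], [0.24, 0.9, 0]]

```text
clock: 3.62
ee_pos: [626.1, -228.1, 108.7]
orientation: [-3.139, 1.016, 3.024]
ft_force: [0.3, 0.5, -0.7]
width: 0.002
grasp_force: 0.0
```

```bash
python3 - <<'E'
from h import *
rows([(22,-240,110,32),(22,-240,36,32),(22,-160,36,32)])
E
```

```text
lane now 20.0 -240.5 108.7 F [ 0.3  0.5 -0.7] t 3.6167
(22, -240, 110, 32) [-0.09  0.02  0.04] [-0.01  0.04  0.01]
(22, -240, 36, 32) [2.43 0.02 1.6 ] [-0.01  0.04  0.01]
(22, -160, 36, 32) [2.43 3.22 1.6 ] [-0.01  0.04  0.01]
```

Tracking is accurate again, so I'll descend.

Request:
drive_tool:
  moves:
    - [-1, [0.8, 0, 0.5], [0, 0, 0]]
    - [-1, [1.6, 0, 1.05], [0, 0, 0]]
    - [-1, [2.4, 0, 1.6], [0, 0, 0]]
    - [-1, [2.4, 0, 1.6], [0, 0, 0]]
    - [-1, [2.4, 0, 1.6], [0, 0, 0]]
    - [-1, [2.4, 0, 1.6], [0, 0, 0]]

```text
clock: 4.12
ee_pos: [628.4, -228.7, 36.4]
orientation: [-3.14, 1.014, 3.023]
ft_force: [0.8, 0.6, 0.4]
width: -0.0
grasp_force: 0.0
```

```bash
python3 - <<'E'
from h import *
from cell import manip
print(manip.state()["qpos"].round(2))
pts=[(22,-240,36,32),(22,-160,36,32)]
for a in (0.1,.25,.4,.55,.7,.85,1.0,1.1):
    r=270; pts.append((22,115-r*np.cos(a)+26*np.sin(a),82+r*np.sin(a)-40*np.cos(a),32))
rows(pts)
E
```

```text
[-0.66  0.59 -1.14 -1.1   0.45 -0.31]
lane now 22.4 -240.8 36.4 F [0.8 0.6 0.4] t 4.1167
(22, -240, 36, 32) [ 0.02  0.03 -0.  ] [-0.01  0.02  0.01]
(22, -160, 36, 32) [ 0.02  3.23 -0.01] [-0.01  0.02  0.01]
(22, np.float64(-151.05545579224946), np.float64(69.15485588352257), 32) [-1.11  3.59 -0.71] [-0.01  0.02  0.01]
(22, np.float64(-140.17385092125647), np.float64(110.04257213029541), 32) [-2.49  4.02 -1.57] [-0.01  0.02  0.01]
(22, np.float64(-123.56159148075407), np.float64(150.30051266322025), 32) [-3.86  4.68 -2.42] [-0.01  0.02  0.01]
(22, np.float64(-101.59175300386939), np.float64(189.0245709288978), 32) [-5.18  5.56 -3.24] [-0.01  0.02  0.01]
(22, np.float64(-74.75773069863192), np.float64(225.34508806279703), 32) [-6.41  6.63 -4.01] [-0.01  0.02  0.01]
(22, np.float64(-43.66215885529757), np.float64(258.44638355247974), 32) [-7.53  7.88 -4.71] [-0.01  0.02  0.01]
(22, np.float64(-9.003376979392439), np.float64(287.5850736634065), 32) [-8.53  9.26 -5.33] [-0.01  0.02  0.01]
(22, np.float64(15.700438576691447), np.float64(304.4821423595644), 32) [-9.1  10.25 -5.69] [-0.01  0.02  0.01]
```

Request:
drive_tool:
  moves:
    - [-1, [0, 0.8, 0], [0, 0, 0]]
    - [-1, [0, 1.6, 0], [0, 0, 0]]
    - [-1, [0, 2.4, 0], [0, 0, 0]]
    - [-1, [0, 3.2, 0], [0, 0, 0]]
    - [-1, [0, 3.2, 0], [0, 0, 0]]
    - [-1, [0, 3.2, 0], [0, 0, 0]]
    - [-1, [0, 3.2, 0], [0, 0, 0]]

```text
clock: 4.7
ee_pos: [645.9, -152.8, 40.1]
orientation: [-3.14, 1.008, 3.024]
ft_force: [-1.1, 0.6, -0.1]
width: 0.002
grasp_force: 0.0
```

```bash
python3 - <<'E'
from h import *
from cell import manip
rows([])
a=[]
for n,(x,y,w,h) in(("top",(230,145,135,135)),("side",(265,150,135,135))):
    q=manip.grab_frame(n); a.append(cv2.resize(q["img"][y:y+h,x:x+w,::-1],(400,400),interpolation=cv2.INTER_CUBIC))
cv2.imwrite("pics/a2.png",np.hstack(a))
E
```

```text
lane now 30.6 -163.3 40.1 F [-1.1  0.6 -0.1] t 4.7
```

View pics/a2.png

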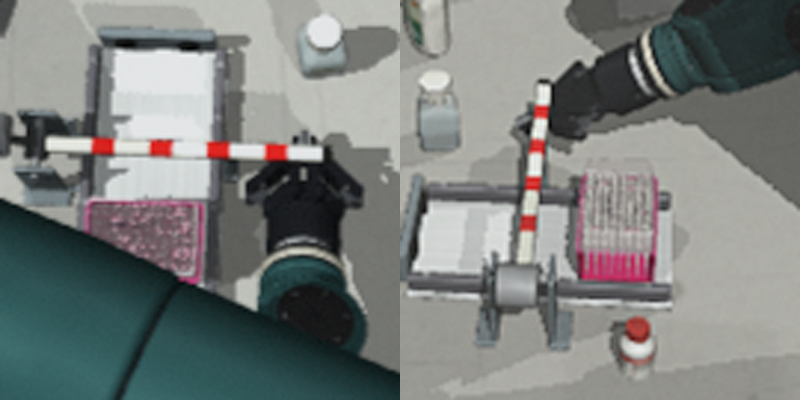

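The fingers are under the arm, about 30 mm in from its free end (left panel, near (305,150)), with no contact force. Now I'll lift along the arc.

Request:
drive_tool:
  moves:
    - [-1, [-0.6, 0.2, -0.4], [0, 0, 0]]
    - [-1, [-1.1, 0.4, -0.7], [0, 0, 0]]
    - [-1, [-1.6, 0.5, -1.0], [0, 0, 0]]
    - [-1, [-2.05, 0.65, -1.3], [0, 0, 0]]
    - [-1, [-2.5, 0.8, -1.57], [0, 0, 0]]
    - [-1, [-2.95, 1.0, -1.85], [0, 0, 0]]
    - [-1, [-3.4, 1.25, -2.15], [0, 0, 0]]
    - [-1, [-3.86, 1.5, -2.42], [0, 0, 0]]
    - [-1, [-4.3, 1.75, -2.7], [0, 0, 0]]
    - [-1, [-4.75, 2.05, -2.95], [0, 0, 0]]
    - [-1, [-5.18, 2.36, -3.24], [0, 0, 0]]
    - [-1, [-5.6, 2.7, -3.5], [0, 0, 0]]
    - [-1, [-6.0, 3.05, -3.75], [0, 0, 0]]
    - [-1, [-6.4, 3.43, -4.0], [0, 0, 0]]
    - [-1, [-6.4, 3.43, -4.0], [0, 0, 0]]
    - [-1, [-6.4, 3.43, -4.0], [0, 0, 0]]
    - [-1, [-6.4, 3.43, -4.0], [0, 0, 0]]

```text
clock: 6.22
ee_pos: [656.6, -68.2, 226.4]
orientation: [-3.141, 1.006, 3.022]
ft_force: [-0.2, 0.3, 0.1]
width: -0.001
grasp_force: 0.0
```

```bash
python3 - <<'E'
from h import *
from cell import manip
pts=[]
for a in (.7,.85,1.0,1.1,1.2):
    r=270; pts.append((28,115-r*np.cos(a)+26*np.sin(a),82+r*np.sin(a)-40*np.cos(a),32))
rows(pts)
a=[]
for n,(x,y,w,h) in(("top",(230,145,135,135)),("side",(265,150,135,135))):
    q=manip.grab_frame(n); a.append(cv2.resize(q["img"][y:y+h,x:x+w,::-1],(400,400),interpolation=cv2.INTER_CUBIC))
cv2.imwrite("pics/a3.png",np.hstack(a))
E
```

```text
lane now 31.2 -78.1 226.4 F [-0.2  0.3  0.1] t 6.2167
(28, np.float64(-74.75773069863192), np.float64(225.34508806279703), 32) [ 0.1   0.13 -0.08] [-0.   -0.08  0.  ]
(28, np.float64(-43.66215885529757), np.float64(258.44638355247974), 32) [-1.01  1.38 -0.79] [-0.   -0.08  0.  ]
(28, np.float64(-9.003376979392439), np.float64(287.5850736634065), 32) [-2.    2.76 -1.42] [-0.   -0.08  0.  ]
(28, np.float64(15.700438576691447), np.float64(304.4821423595644), 32) [-2.57  3.75 -1.78] [-0.   -0.08  0.  ]
(28, np.float64(41.396422526446), np.float64(319.15624303208415), 32) [-3.07  4.78 -2.09] [-0.   -0.08  0.  ]
```

View pics/a3.png

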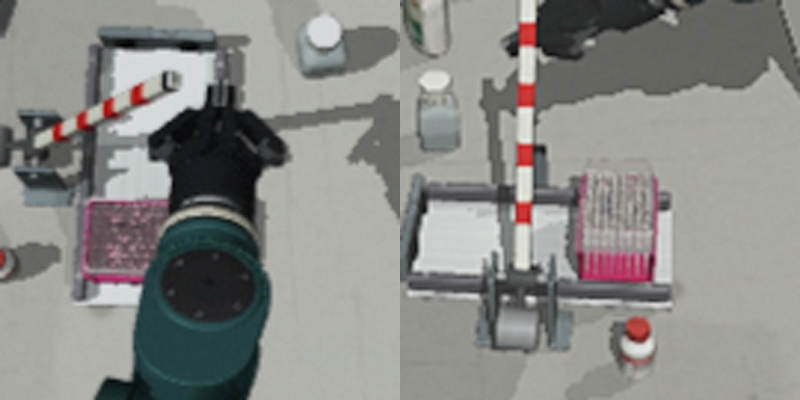

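The arm has moved ahead of the fingers. Its tip is at (168,80) in the left panel, and there is no force on the gripper. I'll hold still as a catch and check where it goes.

Request:
drive_tool:
  moves:
    - [-1, [0, 0, 0], [0, 0, 0]]
    - [-1, [0, 0, 0], [0, 0, 0]]
    - [-1, [0, 0, 0], [0, 0, 0]]
    - [-1, [0, 0, 0], [0, 0, 0]]
    - [-1, [0, 0, 0], [0, 0, 0]]
    - [-1, [0, 0, 0], [0, 0, 0]]
    - [-1, [0, 0, 0], [0, 0, 0]]
    - [-1, [0, 0, 0], [0, 0, 0]]
    - [-1, [0, 0, 0], [0, 0, 0]]
    - [-1, [0, 0, 0], [0, 0, 0]]
    - [-1, [0, 0, 0], [0, 0, 0]]
    - [-1, [0, 0, 0], [0, 0, 0]]
    - [-1, [0, 0, 0], [0, 0, 0]]
    - [-1, [0, 0, 0], [0, 0, 0]]
    - [-1, [0, 0, 0], [0, 0, 0]]

```text
clock: 7.57
ee_pos: [657.0, -67.6, 227.1]
orientation: [-3.141, 1.006, 3.023]
ft_force: [-0.1, -0.1, -0.0]
width: -0.001
grasp_force: 0.0
```

```bash
python3 - <<'E'
from h import *
from cell import manip
rows([(-190,0,215,60),(-190,0,36,60),(-145,0,36,60)])
a=[]
for n,(x,y,w,h) in(("top",(180,120,180,180)),("side",(245,120,180,180))):
    q=manip.grab_frame(n); a.append(cv2.resize(q["img"][y:y+h,x:x+w,::-1],(400,400),interpolation=cv2.INTER_CUBIC))
cv2.imwrite("pics/a4.png",np.hstack(a))
E
```

```text
lane now 31.4 -77.4 227.1 F [-0.1 -0.1 -0. ] t 7.5667
(-190, 0, 215, 60) [ 5.15  3.1  -7.22] [0.   5.53 0.01]
(-190, 0, 36, 60) [11.19  3.1  -3.39] [0.   5.53 0.01]
(-145, 0, 36, 60) [10.23  3.1  -1.87] [0.   5.53 0.01]
```

View pics/a4.png

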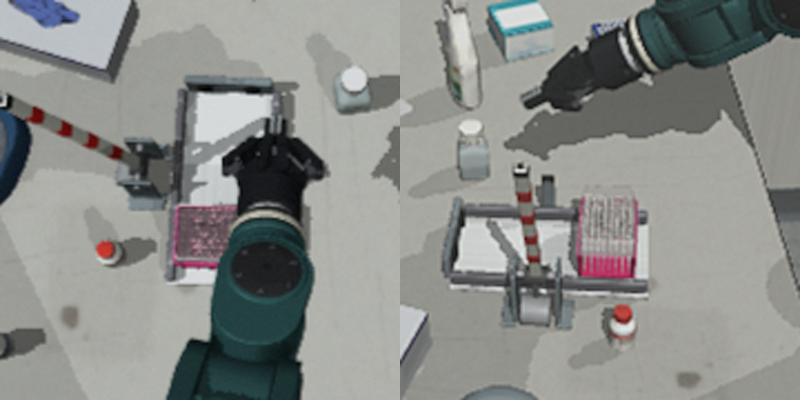

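The arm is over at its stop, with its tip at (5,100) in the left panel. Next I'll go behind the rack with a steeper tool, a little above the table.

```bash
python3 - <<'E'
from h import *
rows([(-190,0,215,75)])
E
```

```text
lane now 31.4 -77.3 227.1 F [-1.1 -0.1 -0.1] t 7.6667
(-190, 0, 215, 75) [ 5.15  3.1  -7.22] [0.   8.53 0.01]
```

Request:
drive_tool:
  moves:
    - [0, [2.5, 1.5, -3.6], [0, 4.3, 0]]
    - [0, [2.5, 1.5, -3.6], [0, 4.3, 0]]
    - [0, [2.5, 1.5, -3.6], [0, 4.3, 0]]
    - [0, [2.5, 1.5, -3.6], [0, 4.3, 0]]
    - [0, [5.15, 3.1, -7.2], [0, 8.5, 0]]
    - [0, [5.15, 3.1, -7.2], [0, 8.5, 0]]
    - [0, [5.15, 3.1, -7.2], [0, 8.5, 0]]
    - [0, [5.15, 3.1, -7.2], [0, 8.5, 0]]
    - [0, [5.15, 3.1, -7.2], [0, 8.5, 0]]
    - [0, [5.15, 3.1, -7.2], [0, 8.5, 0]]
    - [0, [5.15, 3.1, -7.2], [0, 8.5, 0]]
    - [0, [5.15, 3.1, -7.2], [0, 8.5, 0]]
    - [0, [5.15, 3.1, -7.2], [0, 8.5, 0]]
    - [0, [5.15, 3.1, -7.2], [0, 8.5, 0]]

```text
clock: 8.83
ee_pos: [446.9, 35.3, 214.4]
orientation: [-3.141, 0.265, 3.022]
ft_force: [-1.0, 0.2, 0.5]
width: 0.499
grasp_force: 0.0
```

```bash
python3 - <<'E'
from h import *
rows([(-190,0,215,75),(-190,0,35,75),(-150,0,35,75)])
E
```

```text
lane now -189.5 -0.3 214.4 F [-1.   0.2  0.5] t 8.8333
(-190, 0, 215, 75) [ 0.01  0.01 -0.03] [-0.    0.04  0.  ]
(-190, 0, 35, 75) [1.9  0.01 6.92] [-0.    0.04  0.  ]
(-150, 0, 35, 75) [0.36 0.01 7.34] [-0.    0.04  0.  ]
```

Request:
drive_tool:
  moves:
    - [0, [0.5, 0, 1.8], [0, 0, 0]]
    - [0, [0.95, 0, 3.5], [0, 0, 0]]
    - [0, [1.4, 0, 5.2], [0, 0, 0]]
    - [0, [1.9, 0, 6.9], [0, 0, 0]]
    - [0, [1.9, 0, 6.9], [0, 0, 0]]
    - [0, [1.9, 0, 6.9], [0, 0, 0]]
    - [0, [1.9, 0, 6.9], [0, 0, 0]]
    - [0, [1.9, 0, 6.9], [0, 0, 0]]

```text
clock: 9.5
ee_pos: [447.1, 35.5, 37.0]
orientation: [-3.142, 0.267, 3.022]
ft_force: [0.2, -0.7, 0.1]
width: 0.504
grasp_force: 0.0
```

```bash
python3 - <<'E'
from h import *
from cell import manip
rows([(-140,0,35,75),(-100,0,35,75),(0,0,35,75),(30,0,35,75),(42,0,35,75)])
a=[]
for n,(x,y,w,h) in(("top",(180,120,180,180)),("side",(245,120,180,180))):
    q=manip.grab_frame(n); a.append(cv2.resize(q["img"][y:y+h,x:x+w,::-1],(400,400),interpolation=cv2.INTER_CUBIC))
cv2.imwrite("pics/a5.png",np.hstack(a))
E
```

```text
lane now -189.2 -0.1 37.0 F [ 0.2 -0.7  0.1] t 9.5
(-140, 0, 35, 75) [-1.88  0.    0.6 ] [0.   0.05 0.01]
(-100, 0, 35, 75) [-3.42  0.    1.02] [0.   0.05 0.01]
(0, 0, 35, 75) [-7.28  0.    2.07] [0.   0.05 0.01]
(30, 0, 35, 75) [-8.44 -0.    2.39] [0.   0.05 0.01]
(42, 0, 35, 75) [-8.9  -0.    2.52] [0.   0.05 0.01]
```

View pics/a5.png

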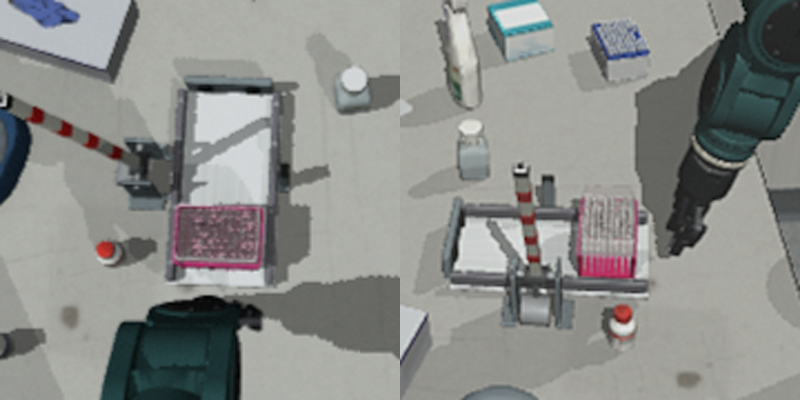

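The gate is open and the gripper is centred behind the rack. Now I'll push.

Request:
drive_tool:
  moves:
    - [0, [-0.6, 0, 0.2], [0, 0, 0]]
    - [0, [-1.1, 0, 0.35], [0, 0, 0]]
    - [0, [-1.4, 0, 0.42], [0, 0, 0]]
    - [0, [-1.7, 0, 0.5], [0, 0, 0]]
    - [0, [-2.0, 0, 0.6], [0, 0, 0]]
    - [0, [-2.3, 0, 0.67], [0, 0, 0]]
    - [0, [-2.6, 0, 0.75], [0, 0, 0]]
    - [0, [-2.95, 0, 0.85], [0, 0, 0]]
    - [0, [-3.3, 0, 0.95], [0, 0, 0]]
    - [0, [-3.65, 0, 1.05], [0, 0, 0]]
    - [0, [-4.0, 0, 1.15], [0, 0, 0]]
    - [0, [-4.35, 0, 1.25], [0, 0, 0]]
    - [0, [-4.7, 0, 1.33], [0, 0, 0]]
    - [0, [-5.05, 0, 1.43], [0, 0, 0]]
    - [0, [-5.4, 0, 1.53], [0, 0, 0]]
    - [0, [-5.75, 0, 1.62], [0, 0, 0]]
    - [0, [-6.1, 0, 1.71], [0, 0, 0]]
    - [0, [-6.45, 0, 1.8], [0, 0, 0]]
    - [0, [-6.8, 0, 1.9], [0, 0, 0]]
    - [0, [-7.1, 0, 1.98], [0, 0, 0]]

```text
clock: 11.27
ee_pos: [630.0, 13.6, 34.3]
orientation: [-3.141, 0.265, 3.022]
ft_force: [-0.8, 0.6, -0.3]
width: 0.5
grasp_force: 0.4
```

```bash
python3 - <<'E'
from h import *
rows([(0,0,35,75),(30,0,35,75),(42,0,35,75),(50,0,35,75)])
E
```

```text
lane now -5.0 0.0 34.3 F [-0.8  0.6 -0.3] t 11.2667
(0, 0, 35, 75) [-0.2  -0.    0.03] [0.   0.03 0.01]
(30, 0, 35, 75) [-1.36 -0.    0.34] [0.   0.03 0.01]
(42, 0, 35, 75) [-1.82 -0.    0.47] [0.   0.03 0.01]
(50, 0, 35, 75) [-2.13 -0.    0.55] [0.   0.03 0.01]
```

Request:
drive_tool:
  moves:
    - [0, [-0.2, 0, 0.04], [0, 0, 0]]
    - [0, [-0.4, 0, 0.1], [0, 0, 0]]
    - [0, [-0.6, 0, 0.15], [0, 0, 0]]
    - [0, [-0.8, 0, 0.2], [0, 0, 0]]
    - [0, [-1.0, 0, 0.26], [0, 0, 0]]
    - [0, [-1.0, 0, 0.26], [0, 0, 0]]
    - [0, [-1.0, 0, 0.26], [0, 0, 0]]

```text
clock: 11.85
ee_pos: [654.9, 10.7, 34.6]
orientation: [-3.141, 0.265, 3.022]
ft_force: [-0.4, 0.1, -0.1]
width: 0.502
grasp_force: 0.0
```

```bash
python3 - <<'E'
from h import *
from cell import manip
rows([])
a=[]
for n,(x,y,w,h) in(("top",(220,135,120,120)),("side",(250,165,120,120))):
    q=manip.grab_frame(n); a.append(cv2.resize(q["img"][y:y+h,x:x+w,::-1],(400,400),interpolation=cv2.INTER_CUBIC))
cv2.imwrite("pics/a6.png",np.hstack(a))
E
```

```text
lane now 20.0 0.1 34.6 F [-0.4  0.1 -0.1] t 11.85
```

View pics/a6.png

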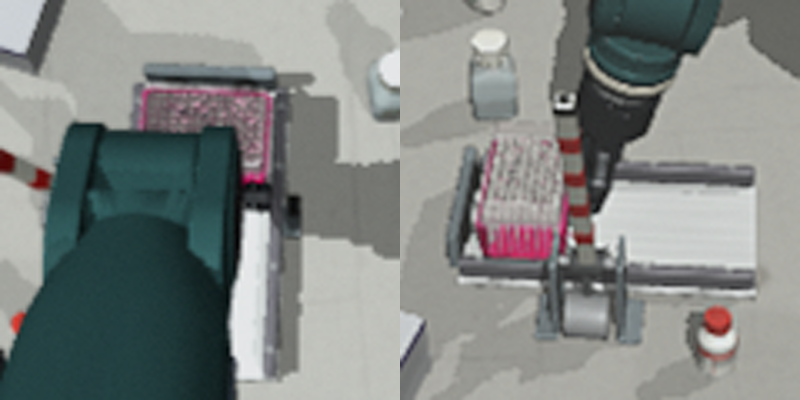

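The rack is upright and square in the lane, its front about 10–15 mm short of the stop (right panel, front at u≈478, stop at ≈465). I'll close the gap in small steps and watch the force.

Request:
drive_tool:
  moves:
    - [0, [-0.1, 0, 0.03], [0, 0, 0]]
    - [0, [-0.2, 0, 0.05], [0, 0, 0]]
    - [0, [-0.3, 0, 0.08], [0, 0, 0]]
    - [0, [-0.3, 0, 0.08], [0, 0, 0]]
    - [0, [-0.3, 0, 0.08], [0, 0, 0]]

```text
clock: 12.37
ee_pos: [662.6, 9.8, 34.6]
orientation: [-3.141, 0.265, 3.022]
ft_force: [-0.2, 1.0, 0.3]
width: 0.497
grasp_force: 0.0
```

Request:
drive_tool:
  moves:
    - [0, [-0.08, 0, 0.02], [0, 0, 0]]
    - [0, [-0.16, 0, 0.04], [0, 0, 0]]
    - [0, [-0.16, 0, 0.04], [0, 0, 0]]
    - [0, [-0.16, 0, 0.04], [0, 0, 0]]

```text
clock: 12.7
ee_pos: [666.6, 9.3, 34.7]
orientation: [-3.141, 0.265, 3.022]
ft_force: [0.7, 0.3, -0.7]
width: 0.5
grasp_force: 0.0
```

Request:
drive_tool:
  moves:
    - [0, [-0.08, 0, 0.02], [0, 0, 0]]
    - [0, [-0.12, 0, 0.03], [0, 0, 0]]
    - [0, [-0.12, 0, 0.03], [0, 0, 0]]
    - [0, [-0.12, 0, 0.03], [0, 0, 0]]

```text
clock: 13.03
ee_pos: [669.6, 8.9, 34.8]
orientation: [-3.141, 0.265, 3.022]
ft_force: [0.1, 1.0, 0.5]
width: 0.502
grasp_force: 0.0
```

Request:
drive_tool:
  moves:
    - [0, [-0.08, 0, 0.02], [0, 0, 0]]
    - [0, [-0.12, 0, 0.03], [0, 0, 0]]
    - [0, [-0.12, 0, 0.03], [0, 0, 0]]
    - [0, [-0.12, 0, 0.03], [0, 0, 0]]

```text
clock: 13.37
ee_pos: [671.2, 8.7, 34.4]
orientation: [-3.141, 0.262, 3.022]
ft_force: [-10.2, 0.2, 6.0]
width: 0.501
grasp_force: 5.1
```

The force rose to 10 N at the stop, so the rack is home. Now I'll back straight off and raise the tool.

Request:
drive_tool:
  moves:
    - [0, [0.2, 0, -0.05], [0, 0, 0]]
    - [0, [0.7, 0, -0.18], [0, 0, 0]]
    - [0, [1.4, 0, -0.36], [0, 0, 0]]
    - [0, [2.4, 0, -0.62], [0, 0, 0]]
    - [0, [3.5, 0, -0.9], [0, 0, 0]]
    - [0, [4.6, 0, -1.2], [0, 0, 0]]
    - [0, [5.6, 0, -1.5], [0, 0, 0]]
    - [0, [6.6, 0, -1.75], [0, 0, 0]]
    - [0, [7.5, 0, -2.2], [0, 0, 0]]
    - [0, [7.5, 0, -3.5], [0, 0, 0]]
    - [0, [7.5, 0, -4.5], [0, 0, 0]]
    - [0, [7.5, 0, -4.5], [0, 0, 0]]
    - [0, [7.5, 0, -4.5], [0, 0, 0]]
    - [0, [7.5, 0, -4.5], [0, 0, 0]]
    - [0, [7.5, 0, -4.5], [0, 0, 0]]

```text
clock: 14.62
ee_pos: [463.4, 33.6, 93.6]
orientation: [-3.141, 0.263, 3.022]
ft_force: [0.2, -0.2, -0.4]
width: 0.503
grasp_force: 0.0
```

```bash
python3 - <<'E'
from h import *
from cell import manip
rows([])
a=[]
for n,(x,y,w,h) in(("top",(210,135,120,120)),("side",(250,165,120,120))):
    q=manip.grab_frame(n); a.append(cv2.resize(q["img"][y:y+h,x:x+w,::-1],(400,400),interpolation=cv2.INTER_CUBIC))
cv2.imwrite("pics/a7.png",np.hstack(a))
E
```

```text
lane now -172.8 -0.0 93.6 F [ 0.2 -0.2 -0.4] t 14.6167
```

View pics/a7.png

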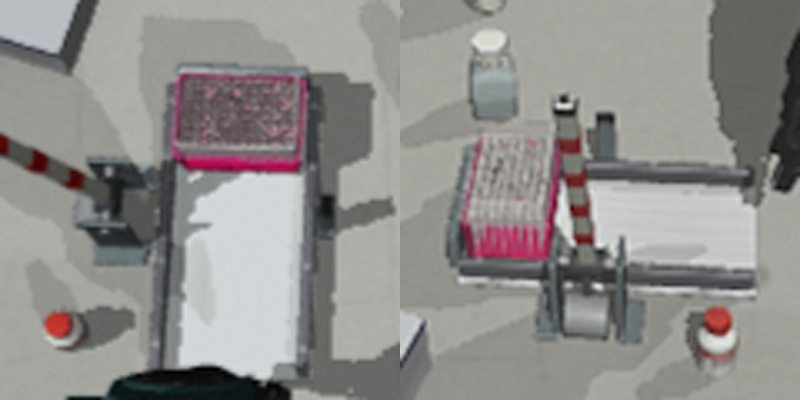

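The rack sits square against the end stop: left panel, front edge at v≈72 by the stop. The barrier is still raised, nothing else has moved, and the robot is clear.

```bash
python3 -c "
from cell import manip
print(manip.sign_off())"
```

```text
the job is handed in; nothing more can be done
None
```

The barrier is raised and holding by itself, the rack is fully home against the end stop, and the job was handed in at about 15 s with the robot touching nothing.

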